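Cap the carousel nest and hold the index pin out

ROBOT

A 6-joint arm with a two-finger parallel gripper is mounted at the origin on the work surface. World frame = base frame: x ahead of the robot, y to its left, z up, the work surface at z = 0. Lengths are in m, angles in rad, forces in N, time in s.
With the tool pointing down it reaches from about 0.35 to 0.725 m from the base axis. Payload 4.3 kg.
Tool frame: the origin (TCP) lies on the centre line of the jaws, within the pads' length; the fingertips stand 14 mm ahead of it and the grasp point (between the pads) lies 5 mm behind it; z points along the fingers, y is the line along which they close (so a half turn about z gives the same grasp; the last joint's range is limited). The gripper opens to 85 mm and grips with 20 to 120 N. Pads are 22 mm wide; open, the fingers measure 114 mm over their backs; the gripper's body (76 mm by 85 mm) begins 54 mm behind the grasp point. The pads swing forward as they close: fully open they stand 13 mm farther back than shut.
Start: joints at [-1.217, 0.377, 0.081, 1.274, 0, 1.46], TCP at [0.257, -0.514, 0.245] pointing down, gripper open.
Joint ranges: [-2.72, 2.72], [-0.84, 1.66], [-1.02, 1.22], [-1.77, 2.12], [-1.37, 1.28], [-3.14, 3.14]. Speed limits (rad/s): [2.57, 2.57, 3.14, 3.14, 3.14, 3.14].

INTERFACE

Orientations are given as a unit quaternion [x, y, z, w].
In Python, from workcell import sense, capture, camera_info, sign_off gives the robot as it stands. The module is installed in compiled form; this text tells all that it offers.
- The arm moves only by the shell command python3 -m creep 'ROWS'. ROWS is a JSON object of lists of equal length, an entry for each row: "xyz": the shift along the world's x, y, z in mm, a list of three; "delta_rot": the turn, a rotation vector about the world's x, y, z in degrees, a list of three; "claw": the closure, from -1 (fully open) to 1 (shut), so that 0 is half open. In form: {"xyz": [[x, y, z], ...], "delta_rot": [[rx, ry, rz], ...], "claw": [claw, ...]}. A call has 1 to 20 rows; each row shifts and turns the commanded pose from where the row before left it; what a row does not reach is not made up. A row lasts 1/12 s, in which the tool goes at most 41.7 mm and 7.16 degrees, less where a joint would pass 70% of its speed; a pose out of reach is approached as far as the arm can. A call is refused whole if a number of a shift passes 41.7 or a number of a turn 7.16, either way. A call with a gripper value outside its range is refused whole. The fingers move at their own pace and stop on an object; the grip force is fixed at half the most. Time passes only in rows, so rows that do not move let the fingers close. It gives the time, the measured TCP pose, the force, the opening and the grip force at its end, in the units of the state.
- sense(): the state, without advancing time (a new reading comes with each control period).
- capture(name): name is "scene" or "top" or "wrist"; returns (picture, depth): 400x640x3 uint8, blue, green, red; 400x640 float32, m along the optical axis (not along the pixel's ray), 0 where there is no reading.
- camera_info(name): a dict with "intrinsics" (3x3 intrinsics, pixels), "k1" (the pictures are not rectified: a ray, as slopes to the right and down, at radius r is drawn at 1 + k1 r^2 times it, then the intrinsics apply), "rvec" (rotation vector, rad) and "tvec" (3), from world to camera coordinates, as OpenCV has them; the wrist camera has in their place "T_tool_cam" (4x4, takes a point from camera to tool coordinates, whose origin is the TCP and whose axes are the flange's). Camera axes: x right, y down, z forward; pixel columns grow to the right and rows downward; lengths in m; the calibration is good to about 2 mm. A picture is of the moment at which its call begins: read the wrist's pose just before it. camera_info takes no time and is no camera call.
- sign_off(): hands the job in; it is judged then, once.
The state is a dict: "time": time; "joint_pos": joint angles; "qvel": joint speeds; "tau": joint torques, N m; "position": TCP position; "tool_rot": TCP orientation; "ft_force": force on the tool from outside, world axes, zero at the start; "torque": the same for the moment, N m; "gripper_width": finger opening in m; "grasp_force": force on a finger pad.
Only numpy, scipy, OpenCV 4.12 (cv2) and the standard library are available. Lean on these libraries where they do the work, as an engineer would, in place of code of your own. Each camera call takes 0.05 s, during which the arm holds its last target. There are 200 camera calls.

TASK

Take the grey cap that stands rim down on the bench and seat it, still rim down, fully home in the empty nest of the sample carousel, and let go of it. Then pull the black knob of the carousel's sprung index pin straight up as far as it goes, so that the pin is clear of its hole, and finish while still holding it up there. Leave the other cap (rim up) and the things around where they are.

Things in the scene. Friction and masses are not known exactly. Their poses are not given: they have to be found in the camera images.
- cap_center (a point): The cap to be placed: grey plastic, round, 44 mm tall, outer diameter 40 mm, closed flat at one end and open at the other, with a 47 mm wide, 5 mm high collar round the open rim. It stands rim down on the bench, 30 to 60 g. This point is its centre, 22 mm above its rim; z points from rim to closed end.
- spare_center (a point): The other cap, same shape and size, standing the wrong way up: closed end on the bench, open collared rim on top. To be left alone. This point is its centre, 22 mm above the bench.
- nest_floor (a point): Centre of the floor of the carousel's empty nest: a round grey ring wall, inner diameter 51 mm, outer 59 mm, 10 mm high, on the flat aluminium disc. The floor is the disc's top, 57 mm above the bench; a seated cap's centre is 22 mm above this point. Axes as the carousel's.
- carousel: Sample carousel fixed on the bench: round, 260 mm across, aluminium disc on a white base. Origin: centre of its underside. The empty nest is 68 mm from the centre along -x, the index pin 115 mm along +x; two more nests at x +34, y +-59 mm hold short tubes reaching 26 mm above the disc. Steel hub at the centre, 20 mm high. The disc does not turn.
- knob_center (a point): Centre of the black cylindrical knob on top of the index pin: 26 mm diameter, 30 mm tall, axis vertical; it moves up with the pin. Seated, it is 128 mm above the bench; its underside then stands 12 mm above the top of the 40 mm wide aluminium bracket that guides the pin. Nothing stands above or beside the knob.
- seat_hole (a point): Mouth of the pin's seat hole in the disc's top, under the knob, 57 mm above the bench. The 10 mm pin goes 8 mm into it.
- plunger (a joint): Lift of the index pin and its knob in m: 0 seated (pin 8 mm in its hole), 0.008 where the tip just leaves the hole, 0.016 at the upper stop. A spring pulls it down with about 6 N when seated, rising to about 12 N at the stop, and it snaps back when let go. Weight about 0.8 N more.
- bottle_mid (a point): Bystander: amber bottle with white cap, 48 mm diameter, 85 mm tall, upright on the bench; this point is half-way up.
- slide_box_mid (a point): Bystander: cardboard slide box 85 x 60 x 32 mm on the bench; this point is its centre.
- marker_mid (a point): Bystander: blue marker with black cap, 125 mm long, 14 mm thick, lying along its x on the bench; this point is its centre.

How it is judged:
By the outcome, as a careful person would: the job done as asked, in the order asked, and still so for the second after the job is handed in, while the arm keeps its last pose, push and grip.
It also fails if it takes over 43 s, if anything falls off the work surface, if the arm or the gripper's body presses on something with over 40 N, if the wrist force passes 120 N, or if a joint passes its speed limit or range.

## Working session

There is one attempt and no reset: what is moved stays moved. The work goes in short steps, Python scripts to look and compute and a shell command to move; the robot and the scene stay as the last step left them, time stands still between calls to the robot, and variables do not carry over. Pictures are saved under pics/ and viewed, at most 10 in all, crops included, and the job is handed in when it is done.

```bash
mkdir -p pics; python3 - <<'E'
from workcell import *
import cv2,numpy as np
print(sense())
for n in("scene","top"):
    p,d=capture(n);cv2.imwrite(f"pics/{n}0.png",p);np.save(f"{n}0.npy",d);print(n,camera_info(n))
print(camera_info("wrist"))
E
```

```text
{'time': 0.0, 'joint_pos': array([-1.21727533e+00,  3.78059653e-01,  7.96695041e-02,  1.27441325e+00,
        5.84869057e-06,  1.46050465e+00]), 'qvel': array([-8.81349287e-04, -7.83877024e-05,  1.73609029e-03,  1.45509147e-03,
       -3.40742308e-04,  4.45552532e-04]), 'tau': array([-1.40799220e-03, -4.63607597e+01,  2.69873625e+01,  2.08444678e-02,
       -3.44153605e-04,  1.20129579e-05]), 'position': array([ 0.25703044, -0.51366893,  0.24437969]), 'tool_rot': array([ 9.73229535e-01,  2.29833125e-01, -1.18841440e-04, -9.96479671e-04]), 'ft_force': array([-0.09155403,  0.30284992,  0.32613096]), 'torque': array([ 0.04478273,  0.03393846, -0.01224436]), 'grasp_force': 0.0, 'gripper_width': 0.08578340324702427}
scene {'intrinsics': array([[517.46492222,   0.        , 326.99636558],
       [  0.        , 517.46492222, 204.69386883],
       [  0.        ,   0.        ,   1.        ]]), 'k1': -0.036441159092460026, 'rvec': array([ 1.72568715,  1.82757193, -0.73694557]), 'tvec': array([-0.02063394, -0.36764755,  1.97995028])}
top {'intrinsics': array([[488.51324782,   0.        , 323.91468449],
       [  0.        , 488.51324782, 191.68187547],
       [  0.        ,   0.        ,   1.        ]]), 'k1': -0.026013886763697633, 'rvec': array([ 2.04768618, -2.16949705,  0.2437188 ]), 'tvec': array([0.09940547, 0.57469204, 1.19124939])}
{'intrinsics': array([[317.60528445,   0.        , 320.63666561],
       [  0.        , 317.60528445, 197.64215726],
       [  0.        ,   0.        ,   1.        ]]), 'k1': 0.021210547270050388, 'T_tool_cam': array([[ 1.62481318e-04, -9.60712690e-01, -2.77544773e-01,
         7.16129939e-02],
       [ 9.99999687e-01, -5.88833655e-05,  7.89246584e-04,
        -4.29691235e-04],
       [-7.74581979e-04, -2.77544814e-01,  9.60712379e-01,
        -1.28806748e-01],
       [ 0.00000000e+00,  0.00000000e+00,  0.00000000e+00,
         1.00000000e+00]])}
```

View pics/top0.png

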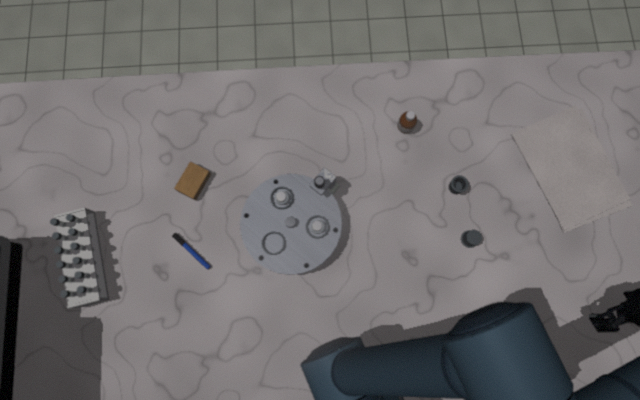

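View pics/scene0.png

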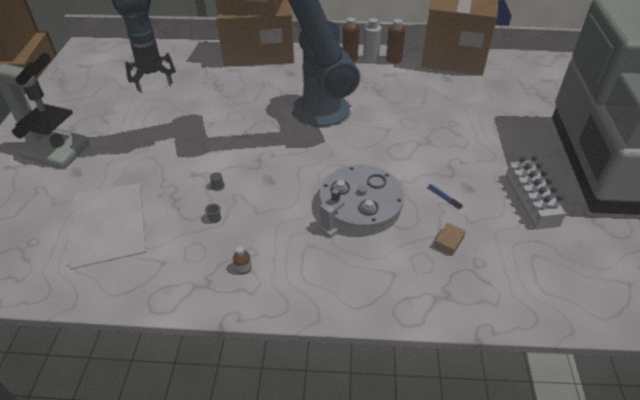

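The top view shows the carousel at (292,224), the empty nest at (274,243), the knob at (321,181), and caps at (459,185) and (472,238). The scene view shows the caps at (213,213) and (216,181). I'll measure positions and zoom in on the caps.

```bash
cat > h.py <<'E'
from workcell import *
import cv2,numpy as np
from scipy.spatial.transform import Rotation as R
def ray(n,uv,st=None):
    c=camera_info(n);K=c["intrinsics"]
    p=cv2.undistortPoints(np.array([[uv]],float),K,np.array([c["k1"],0,0,0,0.]))[0,0]
    v=np.array([*p,1.])
    if n=="wrist":
        Rt=R.from_quat(st["tool_rot"]).as_matrix();T=c["T_tool_cam"]
        return Rt@T[:3,3]+st["position"],Rt@T[:3,:3]@v
    Rm=cv2.Rodrigues(c["rvec"])[0]
    return -Rm.T@c["tvec"],Rm.T@v
def onz(n,uv,z,st=None):
    o,d=ray(n,uv,st);return o+d*(z-o[2])/d[2]
def atdepth(n,uv,dep,st=None):
    o,d=ray(n,uv,st);return o+d*dep
E
python3 - <<'E'
from h import *
t=cv2.imread("pics/top0.png");s=cv2.imread("pics/scene0.png")
a=cv2.resize(t[160:260,430:510],None,fx=5,fy=5,interpolation=2);b=cv2.resize(s[160:260,180:260],None,fx=5,fy=5,interpolation=2)
cv2.imwrite("pics/caps.png",np.hstack([a,b]))
d=np.load("top0.npy")
for k,uv,z in[("capA",(459,185),.044),("capB",(472,238),.044),("nest",(274,243),.067),("hub",(292,222),.077),("knob",(320.5,182),.143),("bottle",(407,121),.085)]:
    print(k,onz("top",uv,z).round(3),atdepth("top",uv,d[int(uv[1]),int(uv[0])]).round(3))
for k,uv,z in[("capA",(213,208),.044),("capB",(216,177),.044),("nest",(376,181),.067)]: print(k,onz("scene",uv,z).round(3))
E
```

```text
capA [ 0.581 -0.289  0.044] [ 0.591 -0.302  0.003]
capB [ 0.441 -0.306  0.044] [ 0.44  -0.305  0.047]
nest [0.454 0.198 0.067] [0.456 0.2   0.055]
hub [0.503 0.151 0.077] [0.503 0.151 0.077]
knob [0.586 0.074 0.143] [0.586 0.074 0.143]
bottle [ 0.751 -0.161  0.085] [ 0.76  -0.166  0.061]
capA [ 0.586 -0.29   0.044]
capB [ 0.45  -0.309  0.044]
nest [0.463 0.199 0.067]
```

View pics/caps.png

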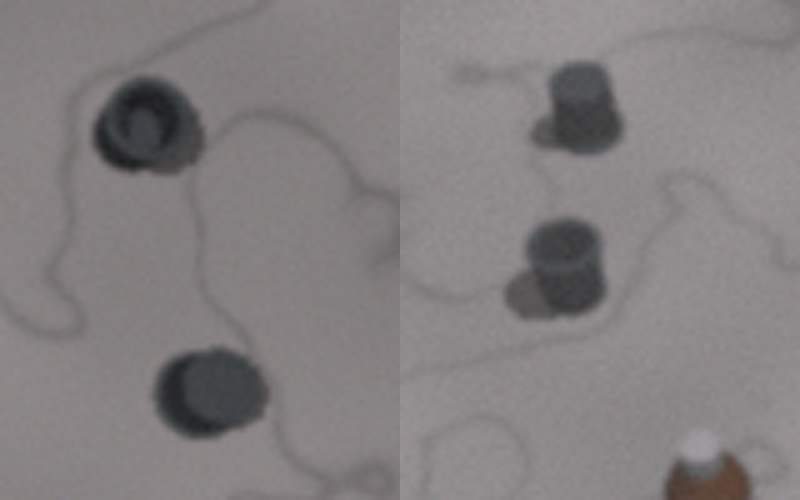

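Cap B is the target: nearer the robot, closed end up, at about (0.44, -0.307). Spare A is rim up, at about (0.583, -0.29). Hub to nest measures 68 mm and hub to knob about 113 mm, which agree with the spec.

```bash
python3 -m creep '{"xyz":[[18,21,-8],[18,21,-8],[18,21,-8],[18,21,-8],[18,21,-8],[18,21,-8],[18,21,-8],[18,21,-8],[18,21,-8],[18,21,-8],[0,0,0],[0,0,0]],"delta_rot":[[0,0,0],[0,0,0],[0,0,0],[0,0,0],[0,0,0],[0,0,0],[0,0,0],[0,0,0],[0,0,0],[0,0,0],[0,0,0],[0,0,0]],"claw":[-1,-1,-1,-1,-1,-1,-1,-1,-1,-1,-1,-1]}'
python3 - <<'E'
from h import *
s=sense();p,d=capture("wrist");cv2.imwrite("pics/w1.png",p);np.save("w1.npy",d)
print(s["position"],s["tool_rot"],s["ft_force"])
# top face: points with depth-derived z near .044
c=camera_info("wrist");K=c["intrinsics"]
v,u=np.mgrid[0:400,0:640]
n=cv2.undistortPoints(np.stack([u,v],-1).reshape(-1,1,2).astype(float),K,np.array([c["k1"],0,0,0,0.]))[:,0]
X=np.c_[n,np.ones(len(n))]*d.reshape(-1,1)
T=c["T_tool_cam"];W=(R.from_quat(s["tool_rot"]).as_matrix()@(T[:3,:3]@X.T+T[:3,3:])).T+s["position"]
m=(abs(W[:,2]-.044)<.008)&(np.hypot(W[:,0]-.44,W[:,1]+.307)<.06)&(d.ravel()>0)
(x,y),r=cv2.minEnclosingCircle(W[m][:,:2].astype(np.float32)*1000)
print(m.sum(),x,y,r,np.median(W[m],0))
E
```

```text
time: 1.1
position: [0.4372, -0.3027, 0.1644]
tool_rot: [0.973, 0.231, -0.001, -0.001]
ft_force: [-0.2, -1.1, 0.4]
gripper_width: 0.0855
grasp_force: 0.0
[ 0.43722023 -0.30272111  0.16439036] [ 9.72911584e-01  2.31174784e-01 -7.88409882e-04 -8.04464775e-04] [-0.15160447 -1.14419733  0.44403894]
1839 445.4056701660156 -308.6361083984375 19.90387535095215 [ 0.44631892 -0.30812228  0.04409429]
```

View pics/w1.png

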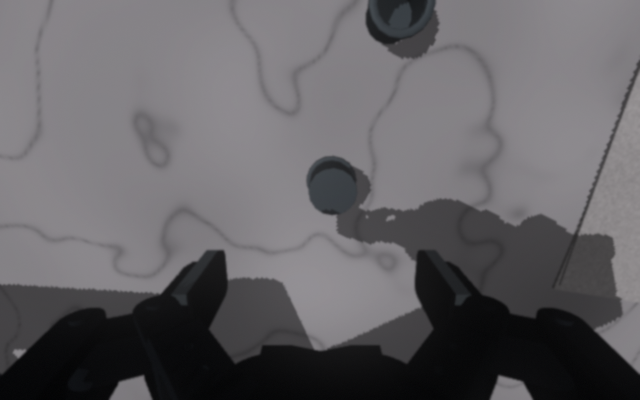

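The wrist view shows the rim-down cap at (333,190), with a fitted top radius of 19.9 mm and z of 44 mm, both as expected. The spare is at (402,12). Next I descend and grip.

```bash
python3 -m creep '{"xyz":[[4,-3,-10],[4,-3,-20],[0,0,-20],[0,0,-20],[0,0,-20],[0,0,-20],[0,0,-15],[0,0,-12],[0,0,0],[0,0,0],[0,0,0],[0,0,0],[0,0,0],[0,0,0],[0,0,0],[0,0,0],[0,0,0],[0,0,0]],"delta_rot":[[0,0,0],[0,0,0],[0,0,0],[0,0,0],[0,0,0],[0,0,0],[0,0,0],[0,0,0],[0,0,0],[0,0,0],[0,0,0],[0,0,0],[0,0,0],[0,0,0],[0,0,0],[0,0,0],[0,0,0],[0,0,0]],"claw":[-1,-1,-1,-1,-1,-1,-1,-1,-1,-1,1,1,1,1,1,1,1,1]}'
```

```text
time: 2.65
position: [0.4461, -0.3111, 0.0295]
tool_rot: [0.973, 0.23, 0.001, 0.001]
ft_force: [-1.1, -0.1, 5.8]
gripper_width: 0.0386
grasp_force: 60.5
```

```bash
python3 -m creep '{"xyz":[[0,0,15],[0,0,25],[0,0,30],[0,0,30],[0,0,30],[0,0,10],[0,0,0]],"delta_rot":[[0,0,0],[0,0,0],[0,0,0],[0,0,0],[0,0,0],[0,0,0],[0,0,0]],"claw":[1,1,1,1,1,1,1]}'
python3 -m creep '{"xyz":[[2.4,14,0],[2.4,28,0],[2.4,28,0],[2.4,28,0],[2.4,28,0],[2.4,28,0],[2.4,28,0],[2.4,28,0],[2.4,28,0],[2.4,28,0],[2.4,28,0],[2.4,28,0],[2.4,28,0],[2.4,28,0],[2.4,28,0],[2.4,28,0],[2.4,28,0],[0,18,0],[0,0,0],[0,0,0]],"delta_rot":[[0,0,6.5],[0,0,6.5],[0,0,6.5],[0,0,6.5],[0,0,6.5],[0,0,6.5],[0,0,6.5],[0,0,6.5],[0,0,6.5],[0,0,6.5],[0,0,6.5],[0,0,6.5],[0,0,6.5],[0,0,6.5],[0,0,6.5],[0,0,6.5],[0,0,6.5],[0,0,0],[0,0,0],[0,0,0]],"claw":[1,1,1,1,1,1,1,1,1,1,1,1,1,1,1,1,1,1,1,1]}'
cat >> h.py <<'E'
def cloud(s,d):
    c=camera_info("wrist");v,u=np.mgrid[0:400,0:640]
    n=cv2.undistortPoints(np.stack([u,v],-1).reshape(-1,1,2).astype(float),c["intrinsics"],np.array([c["k1"],0,0,0,0.]))[:,0]
    X=np.c_[n,np.ones(len(n))]*d.reshape(-1,1);T=c["T_tool_cam"]
    return ((R.from_quat(s["tool_rot"]).as_matrix()@(T[:3,:3]@X.T+T[:3,3:])).T+s["position"]).reshape(400,640,3)
E
python3 - <<'E'
from h import *
s=sense();p,d=capture("wrist");cv2.imwrite("pics/w2.png",p);np.save("w2.npy",d)
np.savez("w2s.npz",position=s["position"],tool_rot=s["tool_rot"])
print(s["position"],s["tool_rot"],s["ft_force"],s["gripper_width"])
W=cloud(s,d)
m=(abs(W[...,2]-.067)<.004)&(np.hypot(W[...,0]-.455,W[...,1]-.199)<.05)&(d>0)
P=W[m];(x,y),r=cv2.minEnclosingCircle(P[:,:2].astype(np.float32)*1000);print(len(P),x,y,r,np.median(P,0))
A=np.c_[2*P[:,:2],np.ones(len(P))];q=np.linalg.lstsq(A,(P[:,:2]**2).sum(1),rcond=None)[0];print(q[:2],np.sqrt(q[2]+q[0]**2+q[1]**2))
E
```

```text
time: 3.23
position: [0.4471, -0.3118, 0.1715]
tool_rot: [0.973, 0.23, 0.002, 0.003]
ft_force: [-0.2, 0.1, -0.7]
gripper_width: 0.0383
grasp_force: 60.2
time: 4.9
position: [0.4848, 0.17, 0.1664]
tool_rot: [0.365, 0.931, -0.001, -0.001]
ft_force: [0.1, -0.1, -0.9]
gripper_width: 0.0383
grasp_force: 60.3
[0.48477404 0.17004992 0.16638966] [ 0.36507172  0.93097804 -0.00106395 -0.0011793 ] [ 0.09012564 -0.05070005 -0.90214892] 0.03825938198602479
1423 457.030029296875 203.77235412597656 29.38292121887207 [0.45662855 0.20436835 0.06695392]
[0.4566734  0.20391305] 0.027032990050387565
```

View pics/w2.png

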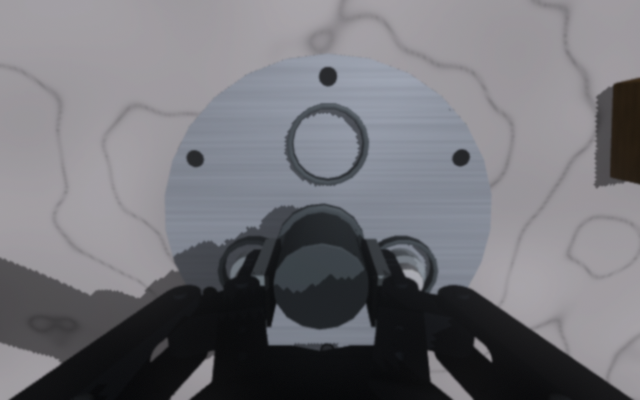

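The nest ring is at (327,145), with an outer radius of 29.4 mm as expected. The held cap's top face is at (322,285). I'll measure the cap in the same picture.

```bash
python3 - <<'E'
from h import *
s=dict(np.load("w2s.npz"));d=np.load("w2.npy");W=cloud(s,d);p=cv2.imread("pics/w2.png")
tp=s["position"];m=(np.hypot(W[...,0]-tp[0],W[...,1]-tp[1])<.022)&(d>0)&(W[...,2]>.1)
print(np.percentile(W[m][:,2],[5,25,50,75,95]))
m&=abs(W[...,2]-.181)<.004
P=W[m];(x,y),r=cv2.minEnclosingCircle(P[:,:2].astype(np.float32)*1000);print(len(P),x,y,r,np.median(P,0),tp)
# collar rim front: points at z near rim
f=(np.hypot(W[...,0]-tp[0],W[...,1]-tp[1])<.03)&(d>0)&(W[...,2]>.125)&(W[...,2]<.146)
P=W[f];print(len(P),np.hypot(P[:,0]-x/1e3,P[:,1]-y/1e3).max() if len(P) else 0, P[:,2].min() if len(P) else 0)
E
```

```text
[0.14752304 0.18053508 0.1816161  0.23376307 0.2415419 ]
7015 484.66204833984375 170.43185424804688 21.943096160888672 [0.48480924 0.17128219 0.18104522] [0.48477404 0.17004992 0.16638966]
1034 0.02364324653580061 0.13749098632641316
```

```bash
python3 -m creep '{"xyz":[[-7,8,0],[-14,17,0],[-7,8,-10],[0,0,-20],[0,0,-20],[0,0,-5],[0,0,0],[0,0,0],[0,0,0]],"delta_rot":[[0,0,0],[0,0,0],[0,0,0],[0,0,0],[0,0,0],[0,0,0],[0,0,0],[0,0,0],[0,0,0]],"claw":[1,1,1,1,1,1,1,1,1]}'
python3 - <<'E'
from h import *
s=sense();p,d=capture("wrist");cv2.imwrite("pics/w3.png",p);W=cloud(s,d)
print(s["position"],s["tool_rot"])
tp=s["position"]
def fit(P):
    A=np.c_[2*P[:,:2],np.ones(len(P))];q=np.linalg.lstsq(A,(P[:,:2]**2).sum(1),rcond=None)[0];return q[:2],np.sqrt(q[2]+q[0]**2+q[1]**2)
r=np.hypot(W[...,0]-tp[0],W[...,1]-tp[1]);z=W[...,2]
P=W[(abs(z-.067)<.003)&(r<.036)&(d>0)];print("ring",len(P),fit(P))
for zl,zh in((.083,.087),(.092,.11)):
    P=W[(z>zl)&(z<zh)&(r<.028)&(d>0)]
    if len(P)>9: print("cap",len(P),fit(P),np.percentile(P[:,2],[1,99]))
E
```

```text
time: 5.7
position: [0.4588, 0.2026, 0.1144]
tool_rot: [0.366, 0.931, 0.001, 0.001]
ft_force: [0.3, 0.2, -0.5]
gripper_width: 0.0384
grasp_force: 60.3
[0.45880621 0.20260039 0.11435378] [3.66278754e-01 9.30504811e-01 5.28887107e-04 6.26180846e-04]
ring 1165 (array([0.45631949, 0.20436318]), np.float64(0.027059660127149936))
cap 1043 (array([0.46268873, 0.19988178]), np.float64(0.023412108804938454)) [0.09230475 0.10984863]
```

View pics/w3.png

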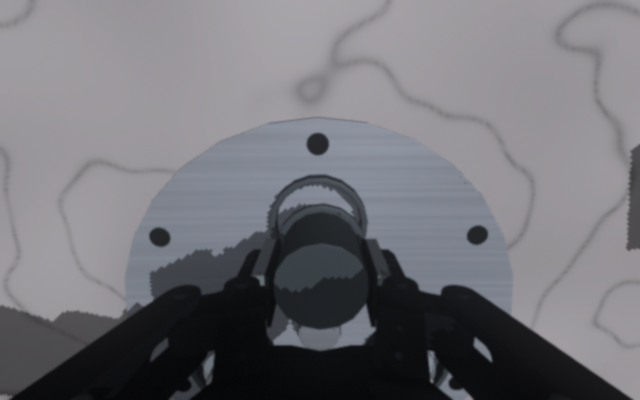

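The view shows the ring at (320,205) sitting slightly outward of the cap at (322,285). The fitted offset is (-2.4, +1.7) mm, so I correct for that and go down to just above the ring.

```bash
python3 -m creep '{"xyz":[[-2.4,1.6,0],[0,0,-8],[0,0,-6],[0,0,0],[0,0,0]],"delta_rot":[[0,0,0],[0,0,0],[0,0,0],[0,0,0],[0,0,0]],"claw":[1,1,1,1,1]}'
python3 - <<'E'
from h import *
s=sense();p,d=capture("wrist");W=cloud(s,d);tp=s["position"];print(tp,s["tool_rot"])
r=np.hypot(W[...,0]-tp[0],W[...,1]-tp[1]);z=W[...,2]
u=np.array([W[...,0]-tp[0],W[...,1]-tp[1]]);e=np.array([-.731,.682])
f=np.tensordot(e,u,1);t=np.tensordot(np.array([-.682,-.731]),u,1)
h=tp[2]-.0295
def pr(n,a,b,w=.004):
    m=(abs(t)<w)&(z>a)&(z<b)&(d>0)&(f<.04)&(f>.0)
    if m.any(): print(n,m.sum(),f[m].min(),f[m].max(),np.median(z[m]))
pr("ring front",.064,.069);pr("collar",h-.001,h+.006);pr("body",h+.01,h+.04)
m=(z>.064)&(z<.069)&(d>0)&(f<.04)&(f>0)&(r>.02)&(r<.036)
P=W[m];A=np.c_[2*P[:,:2],np.ones(len(P))];q=np.linalg.lstsq(A,(P[:,:2]**2).sum(1),rcond=None)[0];print(len(P),q[:2],np.sqrt(q[2]+q[0]**2+q[1]**2))
E
```

```text
time: 6.17
position: [0.4549, 0.2041, 0.0986]
tool_rot: [0.366, 0.931, -0.0, -0.001]
ft_force: [1.0, 0.1, -1.6]
gripper_width: 0.038
grasp_force: 60.3
[0.45489087 0.20411868 0.09858765] [ 3.65884310e-01  9.30659977e-01 -4.96118783e-04 -6.58269328e-04]
ring front 125 0.023798428366941432 0.027654398691666873 0.06692311952542257
collar 149 0.017846509042703265 0.02748941951085834 0.07397544659681987
body 432 0.017773004659798895 0.019705233790083994 0.09666250488399597
1139 [0.45588877 0.2047253 ] 0.026725181011077185
```

```bash
python3 -m creep '{"xyz":[[1.0,0.4,0],[0,0,-3],[0,0,-3],[0,0,-2],[0,0,0],[0,0,0]],"delta_rot":[[0,0,0],[0,0,0],[0,0,0],[0,0,0],[0,0,0],[0,0,0]],"claw":[1,1,1,1,1,1]}'
```

```text
time: 6.72
position: [0.4564, 0.2046, 0.091]
tool_rot: [0.366, 0.931, -0.0, -0.0]
ft_force: [0.1, 0.4, 0.5]
gripper_width: 0.038
grasp_force: 60.9
```

The rim is 5 mm inside the ring with no contact force. I continue down to the floor.

```bash
python3 -m creep '{"xyz":[[0,0,-2],[0,0,-1.5],[0,0,-1],[0,0,0],[0,0,0]],"delta_rot":[[0,0,0],[0,0,0],[0,0,0],[0,0,0],[0,0,0]],"claw":[1,1,1,1,1]}'
```

```text
time: 7.13
position: [0.4567, 0.2047, 0.0868]
tool_rot: [0.366, 0.931, 0.0, 0.0]
ft_force: [-0.6, -0.5, 0.5]
gripper_width: 0.0385
grasp_force: 60.8
```

```bash
python3 -m creep '{"xyz":[[0,0,-0.7],[0,0,0],[0,0,0]],"delta_rot":[[0,0,0],[0,0,0],[0,0,0]],"claw":[1,1,1]}'
```

```text
time: 7.38
position: [0.4567, 0.2047, 0.0865]
tool_rot: [0.366, 0.931, 0.0, 0.0]
ft_force: [-1.2, -1.2, 4.2]
gripper_width: 0.0383
grasp_force: 61.2
```

The floor contact came at the expected height (TCP 86.5 mm). I release and rise.

```bash
python3 -m creep '{"xyz":[[0,0,0],[0,0,0],[0,0,0],[0,0,0],[0,0,0],[0,0,0],[0,0,0],[0,0,10],[0,0,25],[0,0,35],[0,0,35],[0,0,10],[0,0,0]],"delta_rot":[[0,0,0],[0,0,0],[0,0,0],[0,0,0],[0,0,0],[0,0,0],[0,0,0],[0,0,0],[0,0,0],[0,0,0],[0,0,0],[0,0,0],[0,0,0]],"claw":[0.3,0,-0.3,-0.6,-1,-1,-1,-1,-1,-1,-1,-1,-1]}'
python3 - <<'E'
from h import *
s=sense();p,d=capture("wrist");W=cloud(s,d);cv2.imwrite("pics/w4.png",p)
m=(abs(W[...,2]-.101)<.008)&(np.hypot(W[...,0]-.456,W[...,1]-.204)<.03)&(d>0)
P=W[m];print(len(P),cv2.minEnclosingCircle(P[:,:2].astype(np.float32)*1000),np.percentile(P[:,2],[2,50,98]))
E
```

```text
time: 8.47
position: [0.4593, 0.2055, 0.2054]
tool_rot: [0.366, 0.931, 0.003, 0.003]
ft_force: [-0.1, -0.1, 1.0]
gripper_width: 0.0854
grasp_force: 0.0
2065 ((458.2056884765625, 204.91375732421875), 20.11402702331543) [0.0969385  0.10116146 0.10244059]
```

View pics/w4.png

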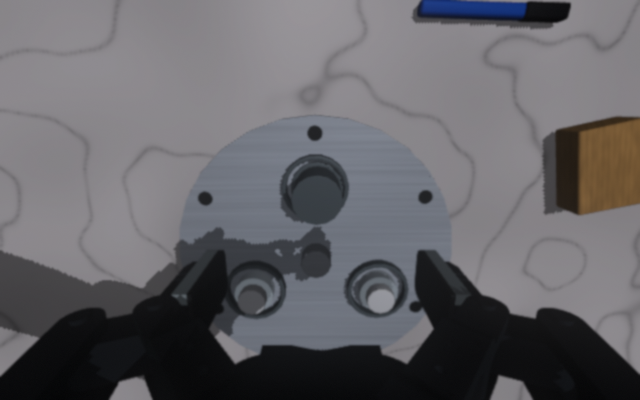

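The cap is seated inside the ring: it sits at (316,195) with its top at z 101 mm, as expected. Now to the knob.

```bash
python3 -m creep '{"xyz":[[10,-10,0],[20,-20,0],[20,-20,0],[20,-20,0],[20,-20,0],[20,-20,0],[15,-16,0],[0,-5,0],[0,0,0],[0,0,0]],"delta_rot":[[0,0,0],[0,0,0],[0,0,0],[0,0,0],[0,0,0],[0,0,0],[0,0,0],[0,0,0],[0,0,0],[0,0,0]],"claw":[-1,-1,-1,-1,-1,-1,-1,-1,-1,-1]}'
python3 - <<'E'
from h import *
s=sense();p,d=capture("wrist");W=cloud(s,d);cv2.imwrite("pics/w5.png",p)
m=(abs(W[...,2]-.143)<.006)&(np.hypot(W[...,0]-.586,W[...,1]-.074)<.03)&(d>0)
P=W[m];print(s["position"],s["tool_rot"],len(P),cv2.minEnclosingCircle(P[:,:2].astype(np.float32)*1000),np.percentile(P[:,2],[2,50,98]))
E
```

```text
time: 9.35
position: [0.5803, 0.0735, 0.1994]
tool_rot: [0.366, 0.931, -0.0, -0.002]
ft_force: [0.1, 0.6, -0.2]
gripper_width: 0.085
grasp_force: 0.0
[0.58028316 0.07348771 0.19943246] [ 3.66201920e-01  9.30533671e-01 -4.60355106e-04 -1.74043478e-03] 1273 ((591.4241943359375, 80.2845458984375), 13.01272964477539) [0.13853323 0.14357148 0.14498312]
```

View pics/w5.png

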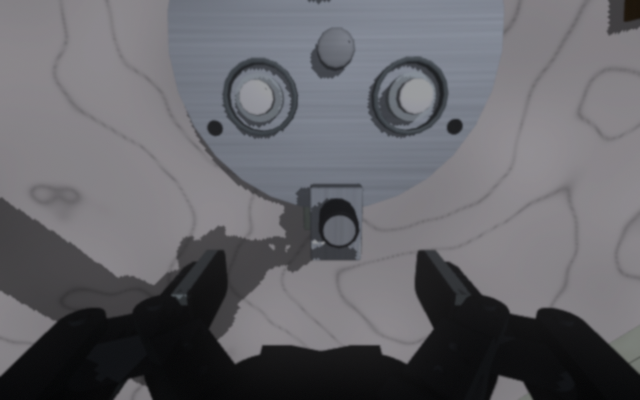

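The knob is at (340,231), with a fitted radius of 13.0 mm and a top z of 143.5 mm, both as expected. I move over it and descend.

```bash
python3 -m creep '{"xyz":[[5,4,0],[6,3,0],[0,0,-15],[0,0,-20],[0,0,-20],[0,0,-12],[0,0,-7],[0,0,0],[0,0,0],[0,0,0]],"delta_rot":[[0,0,0],[0,0,0],[0,0,0],[0,0,0],[0,0,0],[0,0,0],[0,0,0],[0,0,0],[0,0,0],[0,0,0]],"claw":[-1,-1,-1,-1,-1,-1,-1,-1,-1,-1]}'
```

```text
time: 10.23
position: [0.5935, 0.0811, 0.1283]
tool_rot: [0.366, 0.931, 0.0, 0.001]
ft_force: [-0.4, -0.6, 1.2]
gripper_width: 0.0856
grasp_force: 0.0
```

```bash
python3 -m creep '{"xyz":[[-2,-1,-2],[0,0,0],[0,0,0],[0,0,0],[0,0,0],[0,0,0],[0,0,0],[0,0,0],[0,0,0],[0,0,0],[0,0,0]],"delta_rot":[[0,0,0],[0,0,0],[0,0,0],[0,0,0],[0,0,0],[0,0,0],[0,0,0],[0,0,0],[0,0,0],[0,0,0],[0,0,0]],"claw":[-1,-0.5,0,0.5,1,1,1,1,1,1,1]}'
```

```text
time: 11.15
position: [0.5905, 0.0794, 0.1255]
tool_rot: [0.366, 0.931, -0.0, 0.0]
ft_force: [-2.5, -2.1, 5.3]
gripper_width: 0.0247
grasp_force: 58.8
```

```bash
python3 -m creep '{"xyz":[[0,0,3],[0,0,3],[0,0,3],[0,0,3],[0,0,2],[0,0,0],[0,0,0],[0,0,0]],"delta_rot":[[0,0,0],[0,0,0],[0,0,0],[0,0,0],[0,0,0],[0,0,0],[0,0,0],[0,0,0]],"claw":[1,1,1,1,1,1,1,1]}'
```

```text
time: 11.82
position: [0.5904, 0.0795, 0.1386]
tool_rot: [0.366, 0.931, -0.0, -0.0]
ft_force: [3.3, -2.7, -12.0]
gripper_width: 0.0242
grasp_force: 59.4
```

```bash
python3 -m creep '{"xyz":[[0,0,1.5],[0,0,1],[0,0,0.7],[0,0,0],[0,0,0],[0,0,0]],"delta_rot":[[0,0,0],[0,0,0],[0,0,0],[0,0,0],[0,0,0],[0,0,0]],"claw":[1,1,1,1,1,1]}'
```

```text
time: 12.32
position: [0.5904, 0.0795, 0.1417]
tool_rot: [0.366, 0.931, -0.0, -0.0]
ft_force: [5.2, -3.2, -16.0]
gripper_width: 0.0244
grasp_force: 59.9
```

```bash
python3 -m creep '{"xyz":[[0,0,0.7],[0,0,0],[0,0,0],[0,0,0]],"delta_rot":[[0,0,0],[0,0,0],[0,0,0],[0,0,0]],"claw":[1,1,1,1]}'
python3 - <<'E'
from h import *
s=sense();p,d=capture("wrist");W=cloud(s,d);cv2.imwrite("pics/w6.png",p)
m=(abs(W[...,2]-.155)<.015)&(np.hypot(W[...,0]-.5905,W[...,1]-.0795)<.010)&(d>0)
P=W[m];print(len(P),np.percentile(P[:,2],[2,25,50,75,98]))
E
```

```text
time: 12.65
position: [0.5904, 0.0795, 0.1417]
tool_rot: [0.366, 0.931, -0.0, -0.001]
ft_force: [5.9, -3.1, -18.8]
gripper_width: 0.0241
grasp_force: 60.1
1777 [0.15863278 0.1594916  0.15989404 0.16028162 0.16104685]
```

View pics/w6.png

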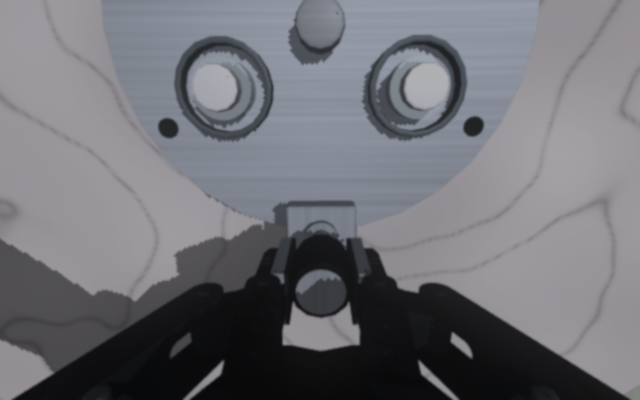

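The knob, at (322,290) between the pads, has its top at z 159.9 mm, up about 16 mm from 143.5. The last nudge added force but no travel, so it is at the upper stop. I hand in.

```bash
python3 -c "
from workcell import *
print(sign_off())"
```

```text
the job is handed in; nothing more can be done
None
```

The grey cap is seated rim down in the empty nest and released, the index pin's knob is held at its upper stop (about 16 mm up), and the job was handed in at about 12.7 s.

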